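# Tighten the gland nut deep in the dye pump

### The job

The gland nut at the bottom of the dye pump's deep bore has come loose. Lift the T-handled socket key out of its blue block by the red swivel knob, lower it gently down the bore until its socket is fully down over the square nut, then let go of the knob, take the crossbar and turn it clockwise (seen from above) until the nut comes up against its stop. Leave the key standing on the nut, let go, and leave the flask, pot and timer where they are.

Things in the scene. Friction and masses are not known exactly. Their poses are not given: they have to be found in the camera images.
- key: Steel T-handled socket key, 174 mm long, 0.45 kg, upright in the block at the start. Origin: centre of the open lower end of its socket; z up the shank to the handle, x along the crossbar. Socket tube 41 mm across up to z = 104 mm, then a 22 mm shank. Square opening 23 mm wide, 14 mm deep, flats square with the crossbar: it fits the nut every quarter turn, with 7 degrees of play either way.
- bar_mid (a point): Middle of the key's steel crossbar, 140 mm above the key's origin; x along the bar. Bar 150 mm long (75 mm to each side), 14 x 14 mm, red ends. Turned by this bar, the key turns the nut.
- knob_mid (a point): Centre of the key's round red knob over the crossbar, 161 mm above the key's origin: 28 mm across, 26 mm high (z = 148 to 174 mm on the key). It swivels almost freely on the key: good for carrying (the key keeps its heading, and follows the hand's slow turns) but it cannot turn the nut.
- rest: Fixed blue plastic storage block, foot 200 x 100 mm, top 180 x 80 mm at 157 mm height. Origin: middle of its underside; z up, x along the groove. The key hangs upright in its 52 mm square hole, crossbar sunk flush in an 18 mm wide groove, so only the red knob stands above (1 to 27 mm over the top). It comes out straight up; the key's origin starts 10 mm above the table.
- pump: Fixed dye pump: blue square housing 90 x 90 mm, top at 110 mm height, on a 130 mm square foot 12 mm thick; a grey motor 76 mm across (top at 93 mm height) lies along its +x side out to 142 mm from the bore's axis. Origin: on the bore's axis at table level; x, y square with the housing, z up.
- bore_mouth (a point): Centre of the mouth of the vertical bore, on top of the housing, 110 mm above the table. Bore 44.4 mm across, slightly chamfered at the mouth, floor 98 mm below it.
- nut_top (a point): Centre of the top of the brass square nut, on the bore's axis, 30 mm above the table (80 mm below the mouth). x, y square with the nut's flats, z up; turns with the nut. Nut 20 x 20 mm, 16 mm high. Key fully down: the nut's top touches the socket's inner end, the key's origin is 14 mm below this point, its crossbar's centre 156 mm above the table.
- nut (a joint): Turn of the nut, rad: grows clockwise seen from above. Starts between 0.0 and 0.4; the stop is at 1.5, where the nut's flats (and the crossbar) are square with the pump housing. It needs about 0.3 N m and stays where it is left.
- flask: Bystander: clear glass conical flask with a black stopper, 72 mm across, 118 mm high. Origin: centre of its underside.
- pot: Bystander: steel dye pot, 64 mm across, 100 mm high. Origin: centre of its underside.
- timer: Bystander: white timer, 55 x 85 x 35 mm. Origin: centre of its underside.
Not all that is in view belongs to the job. Of the things that look like the key, the smaller one is meant.

How it is judged:
By the outcome, as a careful person would: the job done as asked, in the order asked, and still so for the second after the job is handed in, with the robot touching nothing.
It also fails if it takes over 54 s, if anything falls off the work surface, if the arm or the gripper's body presses on something with over 40 N, if the wrist force passes 120 N, or if a joint passes its speed limit or range.

### The arm

A 6-joint arm with a two-finger parallel gripper is mounted at the origin on the work surface. World frame = base frame: x ahead of the robot, y to its left, z up, the work surface at z = 0. Lengths are in m, angles in degrees, forces in N, time in s.
With the tool pointing down it reaches from about 0.375 to 0.9 m from the base axis. Payload 3.1 kg.
Tool frame: the origin (TCP) lies at the very end of the fingers, on their centre line; the grasp point (between the pads) lies 19 mm behind it; z points along the fingers, y is the line along which they close (so a half turn about z gives the same grasp; the last joint's range is limited). The gripper opens to 87 mm and grips with 3 to 60 N. Pads are 19 mm wide; open, the fingers measure 117 mm over their backs; the gripper's body (75 mm by 190 mm) begins 51 mm behind the grasp point.
Start: joints at [-79.899, 30.224, 82.088, -0, 67.689, -10.227], TCP at [0.217, -0.586, 0.223] pointing down, gripper open.
Joint ranges: [-176.69, 176.69], [-43.24, 126.21], [12.49, 139.97], [-82, 262], [0, 151.66], [-163.58, 163.58]. Speed limits (degrees/s): [159.86, 159.86, 180, 180, 180, 180].

### API

Orientations are given as a 3x3 rotation matrix whose columns are the frame's x, y, z axes.
In Python, from rig import bot, imaging gives the robot as it stands.
- The arm moves only by the tool drive_tool, never from a script. Its argument "deltas" is text: rows parted by semicolons, each of 5 numbers parted by spaces: the finger opening in mm, from 0 to 87, then the shift along the world's x, y, z in mm, then the turn about the world's z in rad. In form: jaw dx dy dz twist; .... A call has 1 to 12 rows; each row is the pose to reach, as a shift and turn from the pose commanded when the call began; what a row does not reach only later rows make up. A row lasts 1/10 s, in which the tool goes at most 50 mm and 8.59 degrees, less where a joint would pass 70% of its speed; a pose out of reach is approached as far as the arm can. A call with a gripper value outside its range is refused whole. The fingers move at their own pace and stop on an object; the grip force is fixed at half the most. Time passes only in rows, so rows that repeat a pose let the fingers close. It gives the time, the measured TCP pose, the force, the opening and the grip force at its end, in the units of the state.
- bot.read_state(): the state, without advancing time (a new reading comes with each control period).
- imaging.capture(name): name is "side" or "top"; returns the picture (384x512x3 uint8, red, green, blue); there is no depth.
- imaging.camera_model(name): a dict with "fx", "fy", "cx", "cy" (pixels), "T" (4x4, takes a point from camera to world coordinates). Camera axes: x right, y down, z forward; pixel columns grow to the right and rows downward; lengths in m; the calibration is good to about 2 mm. A picture is of the moment at which its call begins. camera_model takes no time and is no camera call.
- bot.hand_in(): hands the job in; it is judged then, once.
The state is a dict: "time_s": time; "joint_positions": joint angles; "qvel": joint speeds; "tau": joint torques, N m; "position": TCP position; "tcp_rot": TCP orientation; "force": force on the tool from outside, world axes, zero at the start; "moment": the same for the moment, N m; "opening": opening from 0.0 (shut) to 1.0 (fully open); "grasp_force": force on a finger pad.
Only numpy, scipy, OpenCV 4.12 (cv2) and the standard library are available. Lean on these libraries where they do the work, as an engineer would, in place of code of your own. Each camera call takes 0.05 s, during which the arm holds its last target. There are 200 camera calls.

## Working session

There is one attempt and no reset: what is moved stays moved. The work goes in short steps, Python scripts to look and compute and a tool call to move; the robot and the scene stay as the last step left them, time stands still between calls to the robot, and variables do not carry over. Pictures are saved under pics/ and viewed, at most 10 in all, crops included, and the job is handed in when it is done.

Besides the shell and the picture viewer there is one more tool, called after "Request:" as name(argument=value, ...) on one line, values as JSON. drive_tool: Moves the arm, as the interface text tells. Its arguments: {"type":"object","properties":{"deltas":{"type":"string"}},"required":["deltas"]}

```bash
mkdir -p pics
cat > h.py <<'E'
import numpy as np, cv2
from rig import bot, imaging
def snap(n,f):
    im=imaging.capture(n); cv2.imwrite(f'pics/{f}.png',im[:,:,::-1]); return im
def ray(n,u,v):
    m=imaging.camera_model(n);T=np.array(m['T'])
    return T[:3,3],T[:3,:3]@np.array([(u-m['cx'])/m['fx'],(v-m['cy'])/m['fy'],1])
def onz(n,u,v,z):
    o,d=ray(n,u,v); return o+d*(z-o[2])/d[2]
def pix(n,p):
    m=imaging.camera_model(n);T=np.array(m['T']);q=T[:3,:3].T@(np.array(p)-T[:3,3])
    return m['fx']*q[0]/q[2]+m['cx'],m['fy']*q[1]/q[2]+m['cy']
E
python3 - <<'E'
from h import *
a=snap('top','t0');b=snap('side','s0')
cv2.imwrite('pics/b0.png',np.hstack([a,b])[:,:,::-1])
for n in('top','side'):
    m=imaging.camera_model(n);print(n,m['fx'],m['cx'],m['cy'],np.round(m['T'],3).tolist())
print(bot.read_state())
E
```

```text
top 387.04210875293785 254.52885238940632 186.35474753531483 [[-0.03, -0.989, 0.147, 0.484], [-1.0, 0.03, 0.001, -0.005], [-0.006, -0.147, -0.989, 1.259], [0.0, 0.0, 0.0, 1.0]]
side 413.5964086877758 252.3458125028535 189.2898147545041 [[-0.977, -0.126, 0.17, 0.43], [-0.21, 0.485, -0.849, 1.16], [0.024, -0.866, -0.5, 0.8], [0.0, 0.0, 0.0, 1.0]]
{'time_s': 0.1, 'joint_positions': array([-7.98985405e+01,  3.02734652e+01,  8.21484598e+01,  3.30955868e-05,
        6.76897156e+01, -1.02274674e+01]), 'qvel': array([-0.00837262, -0.10708642, -0.19341069,  0.04450062,  0.06511632,
       -0.0029769 ]), 'tau': array([ 3.40590750e-04, -4.40983880e+01, -1.77152073e+01,  6.35674037e-02,
        5.34109992e-02, -4.22819232e-05]), 'position': array([ 0.21704006, -0.58540645,  0.22167461]), 'tcp_rot': array([[ 9.37713793e-01,  3.47408587e-01, -3.41223973e-04],
       [ 3.47408582e-01, -9.37711894e-01,  1.91838467e-03],
       [ 3.46493528e-04, -1.91743990e-03, -9.99998102e-01]]), 'force': array([ 0.93837317,  0.26902902, -0.61570366]), 'moment': array([ 0.04645864, -0.01783971,  0.01433578]), 'grasp_force': 0.0, 'opening': 0.9978063860083562}
```

View pics/t0.png

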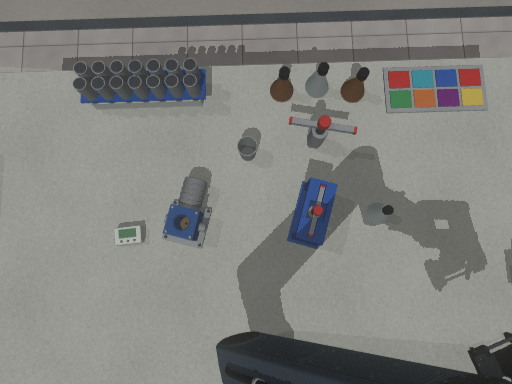

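View pics/s0.png

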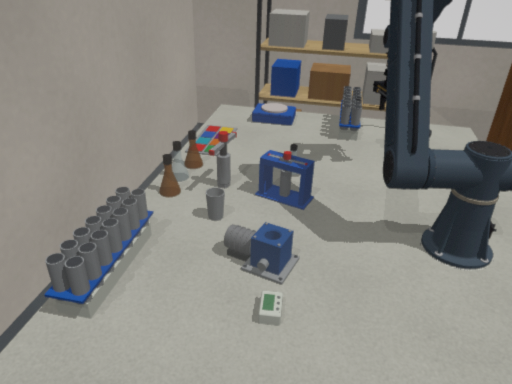

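The top view shows the key's red knob at about (318,211) in the blue block, with the larger decoy key at (324,124). The bore is at about (182,222), the pot at (248,148), the flask at (380,213) and the timer at (128,236). Next I'll measure these and enlarge the crops.

```bash
cat > m1.py <<'E'
from h import *
t=cv2.imread('pics/t0.png');s=cv2.imread('pics/s0.png')
def red(im,x0,y0,x1,y1):
    hsv=cv2.cvtColor(im,cv2.COLOR_BGR2HSV);h=hsv[...,0]
    m=(((h<8)|(h>172))&(hsv[...,1]>130)&(hsv[...,2]>70)).astype(np.uint8)
    k=np.zeros_like(m);k[y0:y1,x0:x1]=1
    n,l,st,c=cv2.connectedComponentsWithStats(m*k)
    return [(c[i].round(1).tolist(),int(st[i,4]),st[i,:4].tolist()) for i in range(1,n)]
r=red(t,280,175,345,250);print('top',r)
rs=red(s,255,140,320,210);print('side',rs)
for c,a,_ in r: print(c,onz('top',*c,.171),onz('top',*c,.15))
for c,a,_ in rs: print('s',c,onz('side',*c,.171))
# pump housing blue
hsv=cv2.cvtColor(t,cv2.COLOR_BGR2HSV)
def blue(x0,y0,x1,y1):
    m=((abs(hsv[...,0].astype(int)-112)<15)&(hsv[...,1]>120)).astype(np.uint8);k=np.zeros_like(m);k[y0:y1,x0:x1]=1
    return m*k
for nm,b in(('pump',blue(155,190,220,255)),('rest',blue(280,170,345,255))):
    c=max(cv2.findContours(b,0,2)[0],key=cv2.contourArea);print(nm,cv2.minAreaRect(c))
print('bore rough',onz('top',182,222,.11))
a=cv2.resize(t[185:260,150:225],(450,450),interpolation=cv2.INTER_CUBIC)
b=cv2.resize(t[175:250,280:355],(350,350),interpolation=cv2.INTER_CUBIC)
o=np.zeros((450,800,3),np.uint8);o[:,:450]=a;o[:350,450:]=b;cv2.imwrite('pics/c1.png',o)
E
python3 m1.py
```

```text
top [([322.6, 185.7], 7, [321, 185, 5, 2]), ([317.5, 209.8], 77, [313, 205, 10, 10]), ([310.2, 235.3], 6, [308, 235, 5, 2])]
side [([287.1, 154.8], 54, [284, 151, 7, 9])]
[322.6, 185.7] [ 0.64176002 -0.19652118  0.171     ] [ 0.64480051 -0.20022342  0.15      ]
[317.5, 209.8] [ 0.57368114 -0.17836518  0.171     ] [ 0.57540817 -0.18171714  0.15      ]
[310.2, 235.3] [ 0.50313918 -0.15420819  0.171     ] [ 0.50350524 -0.15709408  0.15      ]
s [287.1, 154.8] [ 0.57533845 -0.17862342  0.171     ]
pump ((181.00001525878906, 221.50001525878906), (29.34680938720703, 29.10427474975586), 14.03624439239502)
rest ((312.1176452636719, 212.0294189453125), (34.68259048461914, 66.93983459472656), 14.03624439239502)
bore rough [0.55469892 0.21507137 0.11      ]
```

View pics/c1.png

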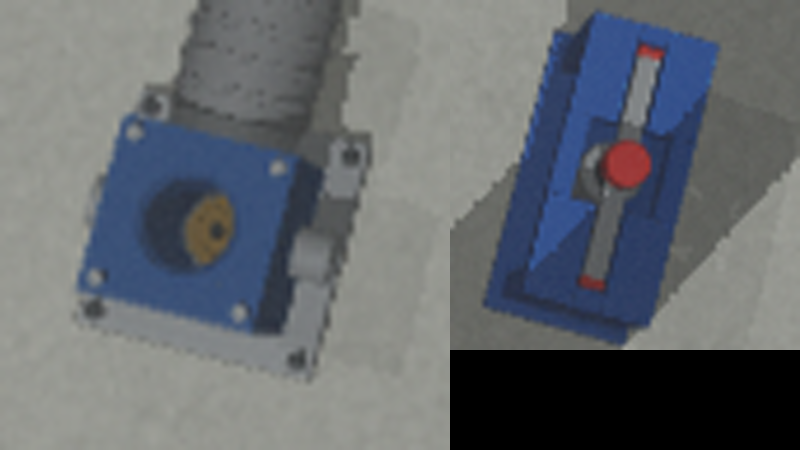

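The left crop shows the pump from above: housing screws at (135,132), (280,168), (95,275) and (240,313) in crop pixels, and the brass nut partly visible near (208,230). The right crop shows the knob over the bar, with both red ends visible. I'll start the approach, then work out the pump pose and nut angle.

Request:
drive_tool(deltas="87 357 407 50 1.25;87 357 407 50 1.25;87 357 407 50 1.25;87 357 407 50 1.25;87 357 407 50 1.25;87 357 407 50 1.25;87 357 407 50 1.25;87 357 407 50 1.25;87 357 407 50 1.25;87 357 407 50 1.25;87 357 407 50 1.25;87 357 407 50 1.25")

```text
time_s: 1.3
position: [0.5773, -0.1745, 0.2727]
tcp_rot: [[-0.04, 0.999, 0.003], [0.999, 0.04, 0.001], [0.001, 0.003, -1.0]]
force: [-1.0, -0.2, 0.2]
opening: 1.003
grasp_force: 0.0
```

Run:
```python
from h import *
P=[(150+(u+.5)/6-.5,185+(v+.5)/6-.5) for u,v in((135,132),(280,168),(95,275),(240,313))]
W=np.array([onz('top',*p,.11) for p in P]);print(W.round(4),W.mean(0))
d=W[0]-W[2]+W[1]-W[3];print('x heading',np.degrees(np.arctan2(d[1],d[0])))
d=W[0]-W[1]+W[2]-W[3];print('y heading',np.degrees(np.arctan2(d[1],d[0])))
c=W.mean(0);print('bore px',pix('top',c),'nut px',pix('top',[c[0],c[1],.03]))
t=cv2.imread('pics/t0.png')
cv2.imwrite('pics/c2.png',cv2.resize(t[210:236,168:198],(690,598),interpolation=cv2.INTER_CUBIC))
```

```text
[[0.6015 0.2446 0.11  ]
 [0.5814 0.1726 0.11  ]
 [0.5314 0.2642 0.11  ]
 [0.5106 0.1928 0.11  ]] [0.55620855 0.21853417 0.11      ]
x heading -15.795534355977628
y heading 74.10343641556463
bore px (np.float64(180.8320316886917), np.float64(221.5252314891041)) nut px (np.float64(185.73073244439277), np.float64(222.96159657769667))
```

View pics/c2.png

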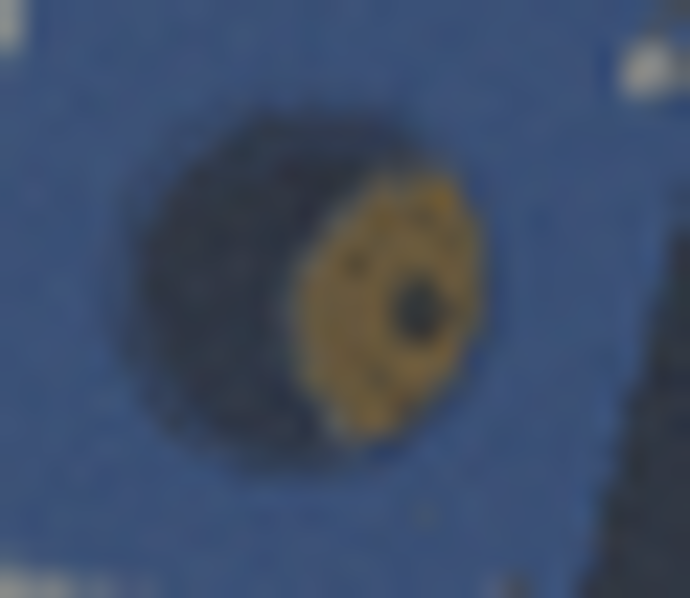

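The crop shows the brass through the bore with its centre hole at about (415,310), which is pixel (185.6,223.0). That matches the predicted nut centre, so the bore is at (0.556, 0.2185). The nut's edges are faint, so I'll average a few frames with more contrast.

Run:
```python
from h import *
A=np.mean([imaging.capture('top').astype(float) for _ in range(12)],0)
np.save('avg.npy',A)
c=A[213:233,176:194,:2].mean(2)
c=cv2.resize(c,(540,600),interpolation=cv2.INTER_CUBIC)
c=np.clip((c-60)/(c.max()-60)*255,0,255).astype(np.uint8)
cv2.imwrite('pics/c3.png',c)
print(A[215:232,179:192,0].round().astype(int))
```

```text
[[ 56  57  57  56  56  58  61  63  64  65  65  65  65]
 [ 56  56  56  56  56  58  58  63  65  65  65  64  65]
 [ 55  53  53  53  56  75  76  86  83  63  64  65  65]
 [ 54  52  53  58  75 105 105 114 115  68  63  65  64]
 [ 53  53  55  83 106 115 112 103 113  89  64  65  66]
 [ 53  54  75 106 113 110 119 117 106 100  64  65  66]
 [ 53  61 100 116  98 116 112 111 117 101  62  65  65]
 [ 54  71 110 115 115 115  85  72 111 100  62  65  66]
 [ 54  80 110 112 115 116  65  59  86  97  63  65  66]
 [ 54  70 109 115 115 117  82  71 102  82  62  65  65]
 [ 54  68 104 115 111 114 116 115 111  62  63  66  66]
 [ 54  59  99 113 115 100 116 111  82  63  66  66  65]
 [ 55  53  68 101 114 116  98  81  60  65  65  65  65]
 [ 54  54  54  90 106 110  82  61  64  64  65  65  65]
 [ 56  55  56  63  73  59  60  66  65  66  64  66  66]
 [ 59  59  60  60  62  64  66  65  65  66  65  65  65]
 [ 66  66  66  66  66  67  66  66  66  66  66  66  65]]
```

View pics/c3.png

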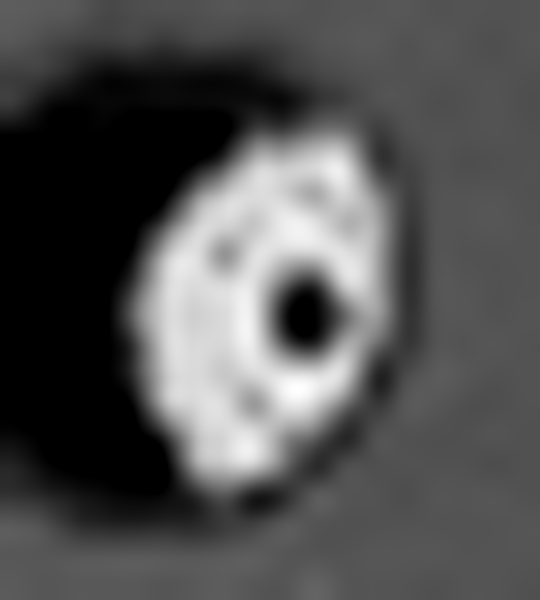

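Request:
drive_tool(deltas="87 0 -2 -40 1.25;87 0 -2 -80 1.25;87 0 -2 -80 1.25;87 0 -2 -80 1.25;87 0 -2 -80 1.25;87 0 -2 -80 1.25;87 0 -2 -80 1.25;87 0 -2 -80 1.25;87 0 -2 -80 1.25;87 0 -2 -80 1.25")

```text
time_s: 2.9
position: [0.5742, -0.1813, 0.1926]
tcp_rot: [[-0.959, 0.283, 0.0], [0.283, 0.959, -0.0], [-0.0, -0.0, -1.0]]
force: [-0.1, -0.1, 0.6]
opening: 1.001
grasp_force: 0.0
```

The averaged crop shows dark edge marks around the hole that fit a nut turned about 25–30° clockwise from the housing, so the bar heading needs to be about −41°. Next I grip the knob.

Request:
drive_tool(deltas="87 0 2 -16 0;87 0 2 -33 0;87 0 2 -33 0;87 0 2 -33 0;20 0 2 -33 0;20 0 2 -33 0;20 0 2 -33 0;20 0 2 -33 0;20 0 2 -33 0;20 0 2 -33 0;20 0 2 -33 0")

```text
time_s: 4.0
position: [0.5741, -0.179, 0.1595]
tcp_rot: [[-0.959, 0.283, -0.0], [0.283, 0.959, 0.0], [0.0, 0.0, -1.0]]
force: [-0.2, 0.4, -0.3]
opening: 0.449
grasp_force: 0.0
```

Request:
drive_tool(deltas="20 0 0 0 0;20 0 0 0 0;20 0 0 0 0;20 0 0 0 0;20 0 0 5 0;20 0 0 10 0;20 0 0 15 0;20 0 0 20 0")

```text
time_s: 4.8
position: [0.5732, -0.1789, 0.1789]
tcp_rot: [[-0.959, 0.282, -0.003], [0.282, 0.959, -0.0], [0.003, -0.001, -1.0]]
force: [-0.1, -0.5, -4.0]
opening: 0.313
grasp_force: 29.9
```

Request:
drive_tool(deltas="20 0 0 15 0;20 0 0 30 0;20 0 0 45 0;20 0 0 60 0;20 0 0 75 0;20 0 0 90 0;20 0 0 105 0;20 0 0 120 0;20 0 0 135 0;20 0 0 150 0;20 0 0 155 0;20 0 0 155 0")

```text
time_s: 6.0
position: [0.5742, -0.1798, 0.3353]
tcp_rot: [[-0.959, 0.283, 0.001], [0.283, 0.959, -0.002], [-0.002, -0.001, -1.0]]
force: [-0.4, 0.3, -4.5]
opening: 0.312
grasp_force: 29.9
```

Request:
drive_tool(deltas="20 0 10 0 0;20 -1 35 0 -0.02;20 -3 65 0 -0.05;20 -4 95 0 -0.08;20 -6 125 0 -0.1;20 -7 155 0 -0.13;20 -9 185 0 -0.16;20 -10 215 0 -0.19;20 -12 245 0 -0.22;20 -13 275 0 -0.25;20 -15 305 0 -0.28;20 -15 330 0 -0.3")

```text
time_s: 7.2
position: [0.5575, 0.1532, 0.3332]
tcp_rot: [[-0.833, 0.554, -0.003], [0.554, 0.833, 0.0], [0.003, -0.002, -1.0]]
force: [0.6, -0.2, -4.0]
opening: 0.312
grasp_force: 29.9
```

Request:
drive_tool(deltas="20 -1 25 -5 -0.02;20 -2 45 -10 -0.05;20 -3 58 -15 -0.07;20 -3 65 -20 -0.1;20 -3 68 -25 -0.12;20 -3 68 -30 -0.12;20 -3 68 -30 -0.12;20 -3 68 -30 -0.12;20 -3 68 -30 -0.12;20 -3 68 -30 -0.12")

```text
time_s: 8.2
position: [0.5564, 0.2186, 0.3049]
tcp_rot: [[-0.76, 0.65, 0.001], [0.65, 0.76, 0.0], [-0.001, 0.001, -1.0]]
force: [0.2, -0.3, -4.6]
opening: 0.311
grasp_force: 29.9
```

Run:
```python
from h import *
a=snap('top','t2');b=snap('side','s2')
s=bot.read_state();print(s['position'],s['tcp_rot'][:,1])
p=s['position']
u,v=map(int,pix('top',p));A=cv2.resize(a[v-50:v+50,u-50:u+50],(400,400),interpolation=2)
u2,v2=map(int,pix('side',p));B=cv2.resize(b[v2-40:v2+60,u2-50:u2+50],(400,400),interpolation=2)
print(u,v,u2,v2)
cv2.imwrite('pics/c4.png',np.hstack([A,B])[:,:,::-1])
```

```text
[0.55633494 0.21875429 0.3048909 ] [6.49681966e-01 7.60205960e-01 4.92169871e-04]
165 216 276 172
```

View pics/c4.png

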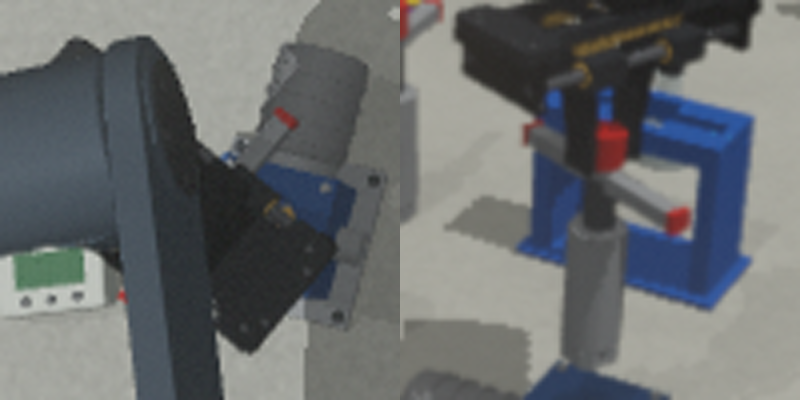

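The key hangs upright, just right of the finger line in the side view. Its red bar ends are at crop pixels (532,133) and (679,220) in the side view, and one is at (287,118) in the top view. I'll compute its centre and heading.

Run:
```python
from h import *
def red(n,f):
    im=cv2.imread(f'pics/{f}.png');hsv=cv2.cvtColor(im,cv2.COLOR_BGR2HSV);h=hsv[...,0]
    m=(((h<8)|(h>172))&(hsv[...,1]>120)&(hsv[...,2]>60)).astype(np.uint8)
    k,l,st,c=cv2.connectedComponentsWithStats(m)
    e=[]
    for i in range(1,k):
        if st[i,4]>3 and (abs(c[i]-np.array({'top':(170,220),'side':(276,175)}[n]))<45).all():
            z=.2955 if st[i,4]<45 else .318
            print(n,c[i].round(1),st[i],onz(n,*c[i],.2955).round(4),onz(n,*c[i],.3165).round(4))
red('top','t2');red('side','s2')
# tube edges in side image, rows near tube
im=cv2.imread('pics/s2.png');
b=np.array([.5562,.2185]);
for z in(.16,.22,.25):
    u,v=pix('side',[*b,z]);r=im[int(round(v)),int(u)-14:int(u)+16].mean(1).astype(int);print(z,round(u,1),round(v,1),int(u)-14,r.tolist())
```

```text
top [186. 195.] [184 193   5   5  13] [0.6107 0.1694 0.2955] [0.6079 0.1656 0.3165]
side [278.3 168.1] [275 163   8  12  84] [0.5578 0.176  0.2955] [0.5525 0.217  0.3165]
side [294.9 186.4] [293 184   5   6  25] [0.5022 0.2641 0.2955] [0.4992 0.3015 0.3165]
0.16 273.8 218.8 259 [166, 165, 165, 165, 165, 164, 155, 106, 83, 80, 79, 83, 89, 89, 92, 95, 96, 96, 94, 96, 105, 130, 161, 165, 165, 165, 165, 165, 164, 164]
0.22 274.9 200.2 260 [162, 161, 161, 160, 160, 159, 150, 105, 83, 83, 82, 83, 82, 82, 82, 82, 84, 91, 100, 101, 98, 83, 77, 74, 74, 75, 75, 74, 73, 74]
0.25 275.5 190.6 261 [66, 63, 66, 77, 82, 88, 88, 82, 81, 88, 95, 99, 88, 88, 93, 93, 94, 93, 91, 90, 81, 76, 74, 72, 75, 74, 75, 74, 76, 87]
```

Run:
```python
from h import *
im=cv2.imread('pics/s0.png');u,v=pix('side',[.5562,.2185,.11]);print(u,v)
for r in range(int(v)-4,int(v)+6):print(r,im[r,int(u)-14:int(u)+15,0].tolist(),int(u)-14)
```

```text
272.87048263750347 233.48018977368093
229 [144, 135, 132, 133, 133, 132, 132, 132, 131, 130, 128, 127, 126, 123, 124, 123, 124, 123, 125, 128, 130, 131, 131, 131, 130, 130, 131, 133, 135] 258
230 [135, 132, 132, 133, 133, 133, 132, 130, 129, 127, 125, 123, 119, 116, 114, 115, 113, 113, 115, 118, 122, 128, 130, 130, 130, 131, 131, 132, 131] 258
231 [133, 133, 132, 132, 132, 132, 128, 127, 123, 116, 111, 107, 97, 93, 92, 89, 92, 93, 102, 109, 112, 117, 124, 130, 131, 132, 131, 131, 131] 258
232 [132, 132, 133, 132, 132, 130, 125, 120, 107, 92, 97, 96, 92, 90, 87, 82, 81, 81, 81, 89, 98, 106, 115, 128, 131, 131, 131, 130, 130] 258
233 [131, 132, 133, 132, 132, 127, 122, 108, 99, 96, 95, 95, 92, 91, 88, 85, 81, 79, 78, 78, 80, 93, 108, 119, 131, 131, 130, 130, 132] 258
234 [132, 132, 132, 133, 131, 127, 120, 99, 98, 97, 96, 95, 93, 89, 88, 84, 79, 78, 78, 78, 78, 85, 102, 112, 130, 132, 132, 132, 130] 258
235 [133, 132, 132, 132, 131, 127, 114, 98, 98, 98, 96, 95, 93, 90, 86, 84, 79, 78, 77, 79, 77, 82, 94, 112, 129, 132, 131, 131, 129] 258
236 [133, 133, 132, 132, 132, 131, 122, 105, 98, 97, 95, 95, 93, 90, 87, 82, 79, 78, 78, 77, 77, 81, 99, 118, 131, 131, 132, 132, 131] 258
237 [134, 133, 132, 132, 132, 132, 129, 117, 106, 102, 98, 95, 94, 91, 88, 83, 79, 78, 79, 80, 82, 92, 114, 128, 131, 132, 132, 132, 131] 258
238 [134, 133, 133, 133, 131, 132, 131, 131, 122, 113, 106, 101, 97, 91, 86, 83, 81, 80, 85, 89, 100, 114, 129, 131, 131, 131, 131, 131, 129] 258
```

The bar heading is −41°, and the key is about 1 mm off in x. I'll lower it to the mouth gently.

Request:
drive_tool(deltas="20 -1 0 -10 0;20 -1 0 -20 0;20 -1 0 -30 0;20 -1 0 -38 0;20 -1 0 -42 0;20 -1 0 -45 0;20 -1 0 -48 0;20 -1 0 -50 0;20 -1 0 -50 0")

```text
time_s: 9.2
position: [0.5551, 0.2189, 0.2545]
tcp_rot: [[-0.76, 0.649, -0.0], [0.649, 0.76, -0.0], [0.0, -0.0, -1.0]]
force: [1.1, -0.2, -3.4]
opening: 0.312
grasp_force: 29.9
```

Request:
drive_tool(deltas="20 0.5 0 -3 0;20 0.5 0 -6 0;20 0.5 0 -9 0;20 0.5 0 -12 0;20 0.5 0 -12 0")

```text
time_s: 9.7
position: [0.5552, 0.2189, 0.2419]
tcp_rot: [[-0.76, 0.649, -0.001], [0.649, 0.76, -0.0], [0.001, -0.001, -1.0]]
force: [0.1, 0.1, -3.6]
opening: 0.314
grasp_force: 29.9
```

Request:
drive_tool(deltas="20 0 0 -8 0;20 0 0 -16 0;20 0 0 -24 0;20 0 0 -32 0;20 0 0 -40 0;20 0 0 -46 0;20 0 0 -52 0;20 0 0 -56 0;20 0 0 -56 0")

```text
time_s: 10.6
position: [0.5555, 0.2189, 0.1859]
tcp_rot: [[-0.76, 0.649, -0.001], [0.649, 0.76, -0.0], [0.001, -0.001, -1.0]]
force: [0.4, -0.6, -4.1]
opening: 0.313
grasp_force: 29.9
```

Now gently onto the nut.

Request:
drive_tool(deltas="20 0 0 -3 0;20 0 0 -5 0;20 0 0 -7 0;20 0 0 -9 0;20 0 0 -10 0;20 0 0 -10 0")

```text
time_s: 11.2
position: [0.5556, 0.219, 0.1764]
tcp_rot: [[-0.76, 0.649, -0.0], [0.649, 0.76, -0.0], [0.0, -0.0, -1.0]]
force: [-0.2, 0.5, -3.8]
opening: 0.311
grasp_force: 29.9
```

Request:
drive_tool(deltas="20 0 0 -2 0;20 0 0 -4 0;20 0 0 -6 0;20 0 0 -7 0;20 0 0 -8 0;20 0 0 -9 0;20 0 0 -9 0")

```text
time_s: 11.9
position: [0.5557, 0.219, 0.1674]
tcp_rot: [[-0.76, 0.649, -0.0], [0.649, 0.76, 0.0], [0.0, -0.0, -1.0]]
force: [0.7, -0.3, -3.5]
opening: 0.317
grasp_force: 29.9
```

Request:
drive_tool(deltas="20 0 0 -1 0;20 0 0 -2 0;20 0 0 -3 0;20 0 0 -3 0")

```text
time_s: 12.3
position: [0.5564, 0.219, 0.1657]
tcp_rot: [[-0.76, 0.649, 0.002], [0.649, 0.76, 0.0], [-0.001, 0.001, -1.0]]
force: [-0.6, -0.2, 3.7]
opening: 0.313
grasp_force: 29.9
```

It seated at the expected height with light contact. Now I release, rise, and move along the bar.

Request:
drive_tool(deltas="60 0 0 1 0;87 0 0 1 0;87 0 0 1 0;87 0 0 1 0;87 0 0 1 0;87 0 0 1 0;87 0 0 25 0;87 0 0 50 0;87 0 0 50 0;87 36 -32 50 0;87 36 -32 50 0")

```text
time_s: 13.4
position: [0.5958, 0.184, 0.2144]
tcp_rot: [[-0.759, 0.652, 0.005], [0.652, 0.759, -0.002], [-0.005, 0.002, -1.0]]
force: [0.1, -0.4, -0.2]
opening: 0.998
grasp_force: 0.0
```

Run:
```python
from h import *
a=snap('top','t3');b=snap('side','s3')
s=bot.read_state();print(s['position'],s['opening'])
for n,im in(('top',a),('side',b)):
    hsv=cv2.cvtColor(im,cv2.COLOR_RGB2HSV);h=hsv[...,0]
    m=(((h<8)|(h>172))&(hsv[...,1]>120)&(hsv[...,2]>60)).astype(np.uint8)
    k,l,st,c=cv2.connectedComponentsWithStats(m)
    p=np.array(pix(n,[.5562,.2185,.156]))
    for i in range(1,k):
        if st[i,4]>3 and (abs(c[i]-p)<35).all(): print(n,c[i].round(1),st[i],onz(n,*c[i],.156).round(4),onz(n,*c[i],.177).round(4))
u,v=map(int,pix('top',[.556,.218,.15]));A=cv2.resize(a[v-50:v+50,u-50:u+50],(400,400),interpolation=2)
u,v=map(int,pix('side',[.556,.218,.15]));B=cv2.resize(b[v-50:v+50,u-50:u+50],(400,400),interpolation=2)
cv2.imwrite('pics/c5.png',np.hstack([A,B])[:,:,::-1])
```

```text
[0.59168607 0.18614748 0.21348238] 1.0012955030567423
top [173.2 221.2] [171 218   5   7  26] [0.5549 0.2315 0.156 ] [0.5536 0.227  0.177 ]
side [273.3 214. ] [269 209   9  11  86] [0.5622 0.1893 0.156 ] [0.5579 0.221  0.177 ]
side [290.5 233.1] [289 230   4   7  21] [0.5028 0.2685 0.156 ] [0.5005 0.2976 0.177 ]
```

View pics/c5.png

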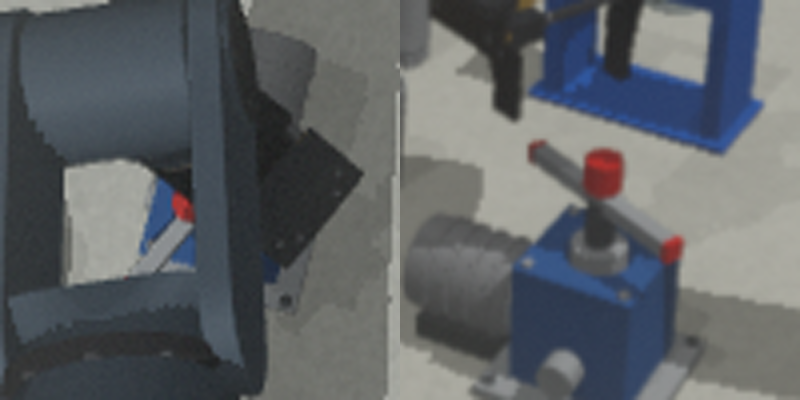

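The key stands fully down in the bore, with the tube showing about 10 mm. The bar end in the side view at crop (672,248) gives a heading of about −42°. I descend and take the bar.

Request:
drive_tool(deltas="87 0 0 -25 0;87 0 0 -50 0;87 0 0 -76 0;87 0 0 -76 0;30 0 0 -76 0;30 0 0 -76 0;8 0 0 -76 0;8 0 0 -76 0;8 0 0 -76 0;8 0 0 -76 0;8 0 0 -76 0;8 0 0 -76 0")

```text
time_s: 14.7
position: [0.5916, 0.1869, 0.1385]
tcp_rot: [[-0.76, 0.649, -0.0], [0.649, 0.76, 0.0], [0.0, -0.0, -1.0]]
force: [0.1, 0.4, -0.7]
opening: 0.353
grasp_force: 0.0
```

Request:
drive_tool(deltas="8 0 0 0 0;8 0 0 0 0;8 0 0 0 0;8 0 0 0 0")

```text
time_s: 15.1
position: [0.592, 0.1874, 0.1385]
tcp_rot: [[-0.76, 0.65, 0.001], [0.65, 0.76, 0.001], [-0.0, 0.001, -1.0]]
force: [0.9, 1.6, -0.8]
opening: 0.156
grasp_force: 29.9
```

```bash
cat > arc.py <<'E'
from h import *
s=bot.read_state();p=s['position'];y=s['tcp_rot'][:,1]
c=np.array([.5562,.2187]);r=p[:2]-c
print(p,np.degrees(np.arctan2(r[1],r[0])),np.hypot(*r),'bar hd',np.degrees(np.arctan2(y[1],y[0]))-90,s['opening'],s['force'],s['moment'])
for a in np.arange(0.1,1.3,.1):
    R=np.array([[np.cos(a),np.sin(a)],[-np.sin(a),np.cos(a)]]);d=(R@r-r)*1000;print(round(-a,2),d.round(1))
E
python3 arc.py
```

```text
[0.59201247 0.18737546 0.13854712] -41.1756235546505 0.04757898798866807 bar hd -40.52395454720559 0.15581521861169942 [ 0.90169533  1.58236119 -0.77923006] [ 0.35094908 -0.38227761 -0.06639693]
-0.1 [-3.3 -3.4]
-0.2 [-6.9 -6.5]
-0.3 [-10.9  -9.2]
-0.4 [-15.  -11.5]
-0.5 [-19.4 -13.3]
-0.6 [-23.9 -14.7]
-0.7 [-28.6 -15.7]
-0.8 [-33.3 -16.2]
-0.9 [-38.1 -16.2]
-1.0 [-42.8 -15.7]
-1.1 [-47.5 -14.8]
-1.2 [-52.  -13.4]
```

Request:
drive_tool(deltas="8 -1.6 -1.7 0 -0.05;8 -3.3 -3.4 0 -0.1;8 -5.1 -5 0 -0.15;8 -6.9 -6.5 0 -0.2;8 -8.9 -7.9 0 -0.25;8 -10.9 -9.2 0 -0.3;8 -13 -10.4 0 -0.35;8 -15 -11.5 0 -0.4;8 -17.2 -12.4 0 -0.45;8 -19.4 -13.3 0 -0.5;8 -21.6 -14.1 0 -0.55;8 -23.9 -14.7 0 -0.6")

```text
time_s: 16.3
position: [0.5676, 0.1728, 0.1382]
tcp_rot: [[-0.26, 0.966, 0.0], [0.966, 0.26, 0.001], [0.001, 0.0, -1.0]]
force: [0.3, 2.7, -2.5]
opening: 0.157
grasp_force: 30.1
```

```bash
python3 arc.py
```

```text
[0.56761524 0.17277968 0.13824919] -76.0399294682709 0.04731789303905895 bar hd -74.9286185844407 0.15655336976171622 [ 0.29269789  2.72342128 -2.54943672] [ 0.55938622 -0.325432    0.28735558]
-0.1 [-4.6 -0.9]
-0.2 [-9.4 -1.4]
-0.3 [-14.1  -1.3]
-0.4 [-18.8  -0.8]
-0.5 [-23.4   0.1]
-0.6 [-27.9   1.6]
-0.7 [-32.3   3.4]
-0.8 [-36.4   5.7]
-0.9 [-40.3   8.4]
-1.0 [-43.9  11.5]
-1.1 [-47.2  14.9]
-1.2 [-50.1  18.6]
```

Request:
drive_tool(deltas="8 -2.3 -0.5 0 -0.05;8 -4.6 -0.9 0 -0.1;8 -7 -1.2 0 -0.15;8 -9.4 -1.4 0 -0.2;8 -11.8 -1.4 0 -0.25;8 -14.1 -1.3 0 -0.3;8 -16.5 -1.1 0 -0.35;8 -18.8 -0.8 0 -0.4;8 -21.1 -0.4 0 -0.45;8 -23.4 0.1 0 -0.5;8 -23.4 0.1 0 -0.5")

```text
time_s: 17.4
position: [0.5438, 0.173, 0.1382]
tcp_rot: [[0.233, 0.973, -0.001], [0.973, -0.233, 0.001], [0.0, -0.001, -1.0]]
force: [1.2, 2.7, -3.5]
opening: 0.157
grasp_force: 30.0
```

```bash
python3 arc.py
```

```text
[0.54377736 0.17297443 0.13815566] -105.19916175082254 0.04738301535436894 bar hd -103.46155117081341 0.156737365956756 [ 1.21807416  2.70166059 -3.4673359 ] [ 0.61337069 -0.16418547  0.28895213]
-0.1 [-4.5  1.5]
-0.2 [-8.8  3.4]
-0.3 [-13.    5.7]
-0.4 [-16.8   8.4]
-0.5 [-20.4  11.6]
-0.6 [-23.6  15. ]
-0.7 [-26.5  18.8]
-0.8 [-29.   22.8]
-0.9 [-31.1  27. ]
-1.0 [-32.8  31.5]
-1.1 [-34.   36.1]
-1.2 [-34.7  40.7]
```

Request:
drive_tool(deltas="8 -1.3 0.4 0 -0.03;8 -2.7 0.9 0 -0.06;8 -4 1.3 0 -0.09;8 -4.5 1.5 0 -0.1;8 -4.5 1.5 0 -0.1")

```text
time_s: 17.9
position: [0.5395, 0.1742, 0.1381]
tcp_rot: [[0.328, 0.945, -0.001], [0.945, -0.328, 0.0], [0.0, -0.001, -1.0]]
force: [0.3, 3.2, -4.8]
opening: 0.154
grasp_force: 30.0
```

```bash
python3 arc.py|head -1
```

```text
[0.5395117  0.17420605 0.13814316] -110.5595094512208 0.047520637281314684 bar hd -109.1768985126069 0.1541224134684494 [ 0.3406527   3.24657771 -4.84200286] [ 0.75035835 -0.12275002  0.25482942]
```

Request:
drive_tool(deltas="8 -1 0.4 0 -0.02;8 -2.2 0.9 0 -0.05;8 -3 1.3 0 -0.07;8 -3 1.3 0 -0.07")

```text
time_s: 18.3
position: [0.5365, 0.1754, 0.1382]
tcp_rot: [[0.395, 0.919, -0.001], [0.919, -0.395, 0.0], [0.0, -0.001, -1.0]]
force: [1.0, 4.5, -7.7]
opening: 0.158
grasp_force: 30.1
```

```bash
python3 arc.py|head -1
```

```text
[0.53647713 0.17540275 0.13818811] -114.49033651559186 0.04757776246301609 bar hd -113.26802913826927 0.15778638385665092 [ 1.04048583  4.52873094 -7.68394776] [ 0.82573931 -0.19062778  0.275745  ]
```

Request:
drive_tool(deltas="8 -0.9 0.4 0 -0.02;8 -2.1 1 0 -0.05;8 -2.9 1.5 0 -0.07;8 -2.9 1.5 0 -0.07")

```text
time_s: 18.7
position: [0.5337, 0.1768, 0.1383]
tcp_rot: [[0.459, 0.889, -0.0], [0.889, -0.459, 0.0], [-0.0, -0.001, -1.0]]
force: [-0.0, 4.3, -8.2]
opening: 0.158
grasp_force: 30.1
```

```bash
python3 arc.py|head -1;  python3 - <<'E'
from h import *
a=snap('top','t4');b=snap('side','s4')
u,v=map(int,pix('top',[.556,.218,.15]));A=cv2.resize(a[v-50:v+50,u-50:u+50],(400,400),interpolation=2)
u,v=map(int,pix('side',[.556,.218,.15]));B=cv2.resize(b[v-50:v+50,u-50:u+50],(400,400),interpolation=2)
cv2.imwrite('pics/c6.png',np.hstack([A,B])[:,:,::-1])
E
```

```text
[0.53369163 0.1767987  0.13829628] -118.24362000532449 0.047564125720912814 bar hd -117.29169041079832 0.15815137573253074 [-0.01783695  4.30771707 -8.20829132] [ 0.8774392  -0.16049496  0.3546088 ]
```

View pics/c6.png

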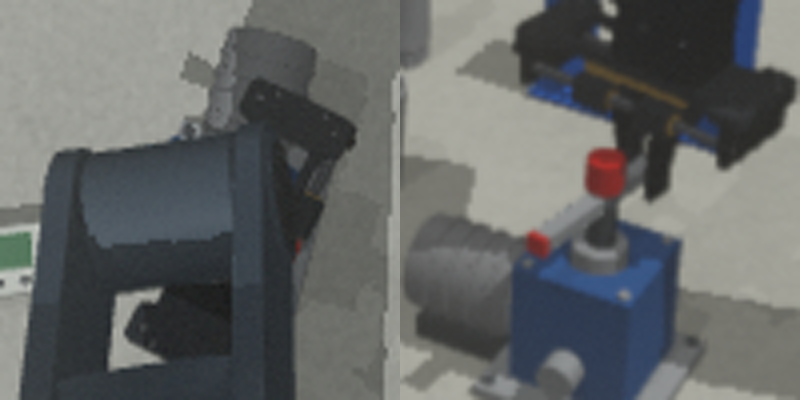

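The side view shows the bar now swung round, with its red end at crop (538,243), and the key still fully down. The torque has risen, so I'll check the bar heading and press slightly further.

Request:
drive_tool(deltas="8 -0.8 0.5 0 -0.02;8 -1.6 0.9 0 -0.04;8 -1.6 0.9 0 -0.04;8 -1.6 0.9 0 -0.04")

```text
time_s: 19.2
position: [0.5324, 0.1776, 0.1384]
tcp_rot: [[0.493, 0.87, 0.0], [0.87, -0.493, -0.0], [-0.0, 0.0, -1.0]]
force: [1.4, 4.1, -10.3]
opening: 0.158
grasp_force: 30.3
```

```bash
python3 arc.py|head -1;  cat > bar.py <<'E'
from h import *
for b in (cv2.imread('pics/s3.png')[:,:,::-1],cv2.imread('pics/s4.png')[:,:,::-1],imaging.capture('side')):
    hsv=cv2.cvtColor(np.ascontiguousarray(b),cv2.COLOR_RGB2HSV);h=hsv[...,0]
    m=(((h<8)|(h>172))&(hsv[...,1]>120)&(hsv[...,2]>60)).astype(np.uint8)
    k,l,st,c=cv2.connectedComponentsWithStats(m);p=np.array(pix('side',[.5562,.2185,.156]))
    for i in range(1,k):
        if st[i,4]>3 and (abs(c[i]-p)<35).all():
            q=onz('side',*c[i],.156);print(c[i].round(1),st[i,4],q.round(4),np.degrees(np.arctan2(q[1]-.2187,q[0]-.5562)).round(1)-180)
E
python3 bar.py
```

```text
[0.53241262 0.17755754 0.13841156] -120.03525212645651 0.04752411442982763 bar hd -119.54366345700083 0.1577659609692346 [  1.3710072    4.06531361 -10.26886357] [ 0.8607187  -0.33872529  0.46307368]
[273.3 214. ] 86 [0.5622 0.1893 0.156 ] -258.5
[290.5 233.1] 21 [0.5028 0.2685 0.156 ] -43.0
[274.1 213.7] 93 [0.5603 0.1871 0.156 ] -262.5
[257.1 231.4] 25 [0.59   0.2825 0.156 ] -117.9
[274.1 213.7] 95 [0.5604 0.1871 0.156 ] -262.4
[256.5 231.4] 21 [0.5915 0.2826 0.156 ] -118.9
```

Request:
drive_tool(deltas="8 -0.8 0.5 0 -0.02;8 -2 1.2 0 -0.05;8 -2 1.2 0 -0.05;8 -2 1.2 0 -0.05")

```text
time_s: 19.65
position: [0.5309, 0.1785, 0.1386]
tcp_rot: [[0.536, 0.844, 0.001], [0.844, -0.536, -0.001], [0.0, 0.001, -1.0]]
force: [2.8, 2.8, -10.6]
opening: 0.16
grasp_force: 30.9
```

```bash
python3 arc.py|head -1; python3 bar.py|tail -2
```

```text
[0.53085913 0.17853104 0.13857682] -122.24606738718393 0.047494264706394215 bar hd -122.38425157400832 0.159716201863362 [  2.75467098   2.75051169 -10.58531328] [ 0.48183019 -0.51614829  0.68068429]
[274.3 213.8] 96 [0.5597 0.1874 0.156 ] -263.7
[256.1 231.2] 25 [0.5926 0.2822 0.156 ] -119.8
```

The torque climbs sharply to 0.68 N·m while the bar barely moves, so the nut is against its stop. I unwind a little, release and retreat.

Request:
drive_tool(deltas="8 1.2 -0.7 0 0.03;20 2 -1.2 0 0.05;50 2 -1.2 0 0.05;87 2 -1.2 0 0.05;87 2 -1.2 0 0.05;87 2 -1.2 0 0.05;87 2 -1.2 0 0.05;87 2 -1.2 0 0.05;87 2 -1.2 20 0.05;87 2 -1.2 60 0.05;87 2 -1.2 110 0.05;87 2 -1.2 130 0.05")

```text
time_s: 20.9
position: [0.5346, 0.178, 0.2732]
tcp_rot: [[0.493, 0.87, 0.008], [0.87, -0.493, 0.001], [0.005, 0.006, -1.0]]
force: [0.5, -0.5, 0.3]
opening: 0.984
grasp_force: 0.0
```

Request:
drive_tool(deltas="87 -20 -50 10 0;87 -40 -100 10 0;87 -60 -150 10 0;87 -60 -200 10 0;87 -60 -240 10 0;87 -60 -240 10 0;87 -60 -240 10 0;87 -60 -240 10 0")

```text
time_s: 21.7
position: [0.472, -0.0615, 0.2784]
tcp_rot: [[0.493, 0.87, -0.001], [0.87, -0.493, 0.001], [0.0, -0.001, -1.0]]
force: [0.4, -0.2, 0.0]
opening: 1.002
grasp_force: 0.0
```

```bash
python3 bar.py|tail -3;python3 - <<'E'
from h import *
a=snap('top','t5');b=snap('side','s5');print(bot.read_state()['time_s'],bot.read_state()['position'])
u,v=map(int,pix('top',[.556,.218,.15]));A=cv2.resize(a[v-50:v+50,u-50:u+50],(400,400),interpolation=2)
B=cv2.resize(b[185:285,225:325],(400,400),interpolation=2)
cv2.imwrite('pics/c7.png',np.hstack([A,B])[:,:,::-1])
hsv=cv2.cvtColor(a,cv2.COLOR_RGB2HSV);h=hsv[...,0]
m=(((h<8)|(h>172))&(hsv[...,1]>120)&(hsv[...,2]>60)).astype(np.uint8)
k,l,st,c=cv2.connectedComponentsWithStats(m)
E=[onz('top',*c[i],.156) for i in range(1,k) if st[i,4]>2 and abs(c[i]-[u,v]).max()<40]
for e in E: print(e,np.degrees(np.arctan2(e[1]-.2187,e[0]-.5562)))
E
```

```text
[257.1 231.4] 25 [0.59   0.2825 0.156 ] -117.9
[273.4 213.5] 95 [0.5623 0.1866 0.156 ] -259.2
[257. 232.] 27 [0.5897 0.285  0.156 ] -116.8
21.85 [ 0.47223954 -0.06085141  0.27845036]
[0.58855819 0.28663583 0.156     ] 64.53129675698663
[0.55801136 0.22487097 0.156     ] 73.64147881131188
[0.52438584 0.15373381 0.156     ] -116.09114695180689
```

View pics/c7.png

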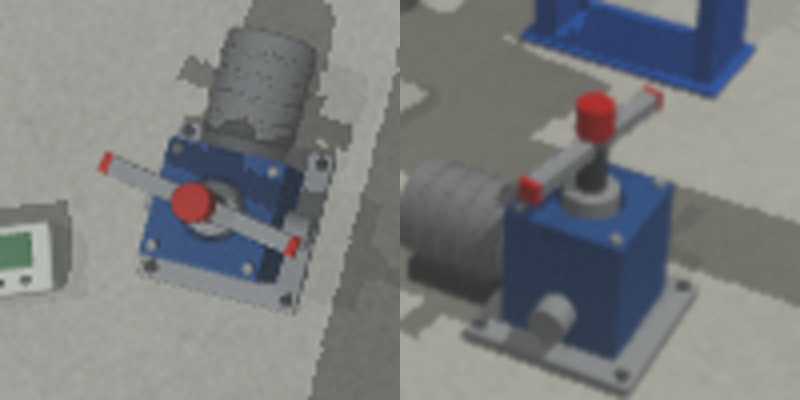

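The views show the key standing fully down, with the bar about 10° past square. That matches the socket's play with the nut at its stop. The gripper is clear and the timer has not moved.

```bash
python3 -c "
from rig import bot
print(bot.hand_in())"
```

```text
the job is handed in; nothing more can be done
None
```

The job is handed in: the key is fully down on the nut, which I turned clockwise until the torque rose sharply at its stop; the key is left standing there, with the gripper well clear, at about 22 s of the 54 s limit.

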